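Pull-test a bottle cap, then hold the loupe over it

TASK

Test the cap of the bottle clamped in the blue station: pull the spring gauge's orange knob straight out until the black pointer stands in the green band, keep it there for about a second without ever entering the red, then let the knob go fully home. Then pick up the loupe by its blue handle and hold it level with the lens centred above the bottle's cap, at the height of the yellow band on the post, touching neither the bottle nor anything else of the station, and finish while still holding it there, steady. Leave the two loose bottles and the tape roll where they stand.

Things in the scene. Friction and masses are not known exactly. Their poses are not given: they have to be found in the camera images.
- station: Cap test station, fixed: blue base plate, x -65 to 65, y -130 to 150 mm, 12 thick. Origin on the table, z up. At y = -75 an amber square bottle (30 x 30 mm, red cap) stands clamped upright, cap tip at z = 74. The spring gauge lies along y: aluminium barrel 32 mm across, y -25 to 65, axis at z = 58.
- scale (a point): Zero of the gauge's white scale plate (36 mm wide, on top of the barrel, 78 mm above the table). Axes as the station; along +y the plate carries a green band from 25 to 33 mm and a red zone from 38 to 55 mm. The black pointer moves over it.
- band (a point): Middle of the yellow focal band (14 mm tall, black line at either end), 124 mm above the table, on a steel post 11 mm thick and 155 mm tall at x = 50, y = -95 mm of the station.
- gauge (a joint): Sprung slide of the gauge, m: 0 = home, grows as the orange knob is pulled along the station's +y, stop at 0.045. The black pointer stands that far along the scale: 0.025 to 0.033 is the green band, 0.038 and more the red. About 2.4 N at home plus 0.3 N per mm (11 N in the green); let go, it runs home by itself.
- gauge_grip (a point): Grip point on the gauge's orange knob: an upright cylinder 22 mm across, on its axis, 90 mm above the table; knob top 18 mm above, foot 38 mm below. A steel rod (top 62 mm above the table) joins it to the barrel, whose mouth is 39 mm from the knob's near side at home. Axes as the station: pull along its +y.
- loupe: Loupe lying flat on the table, loose, about 0.1 kg: blue handle 90 x 16 x 24 mm (length along x, 24 tall), black ring 64 mm across and 10 mm thick with a clear lens at its +x end. Origin under the middle of the handle, on its underside; z is up when it is level.
- loupe_grip (a point): Middle of the loupe's handle, 12 mm above its underside. Axes as the loupe: x along the handle towards the lens, so grip across y (16 mm wide).
- lens (a point): Centre of the loupe's lens, 87 mm from the middle of the handle along the loupe's x, 12 mm above the handle's underside.
- focus (a point): Where the lens centre belongs: straight above the bottle's cap, 50 mm above its tip, level with the middle of the yellow band (124 mm above the table).
- cap_top (a point): Tip of the clamped bottle's red cap, on the bottle's axis, 74 mm above the table.
- bottle_blue: Loose bystander: square blue dropper bottle, 30 x 30 x 62 mm, red cap, upright. Origin under its middle.
- bottle_green: Loose bystander: square green dropper bottle, 30 x 30 x 62 mm, red cap, upright. Origin under its middle.
- tape_roll: Loose bystander: yellow roll of packing tape lying flat, 90 mm across, 24 mm tall. Origin under its middle.

How it is judged:
By the outcome, as a careful person would: the job done as asked, in the order asked, and still so for the second after the job is handed in, while the arm keeps its last pose, push and grip.
It also fails if it takes over 61 s, if anything falls off the work surface, if the arm or the gripper's body presses on something with over 40 N, if the wrist force passes 120 N, or if a joint passes its speed limit or range.

ROBOT

A 7-joint arm with a two-finger parallel gripper is mounted at the origin on the work surface. World frame = base frame: x ahead of the robot, y to its left, z up, the work surface at z = 0. Lengths are in m, angles in rad, forces in N, time in s.
With the tool pointing down it reaches from about 0.4 to 0.875 m from the base axis. Payload 19.3 kg.
Tool frame: the origin (TCP) lies midway between the tips of the shut fingers; the grasp point (between the pads) lies 19 mm behind it (bot.pinch_z is the distance from the TCP to the grasp point, in m); z points along the fingers, y is the direction in which the jaws open and shut (so a half turn about z gives the same grasp; the last joint's range is limited). The gripper opens to 85 mm and grips with 20 to 120 N. Pads are 22 mm wide; open, the fingers measure 114 mm over their backs; the gripper's body (76 mm by 85 mm) begins 54 mm behind the grasp point. The pads swing forward as they close: fully open they stand 13 mm farther back than shut.
Start: joints at [-1.293, 0.521, -0.036, 1.599, 0.021, 1.021, -0.113], TCP at [0.213, 0.588, 0.231] pointing down, gripper open.
Joint ranges: [-2.91, 2.91], [-0.3, 2.13], [-1.5, 1.42], [0.17, 2.43], [-1.26, 4.41], [0.16, 1.93], [-2.52, 2.52]. Speed limits (rad/s): [1.89, 1.89, 2.39, 2.39, 3.01, 3.01, 3.01].

INTERFACE

Orientations are given as [roll, pitch, yaw] about the fixed x, y, z axes, in that order (R = Rz(yaw) Ry(pitch) Rx(roll)).
In Python, from workcell import bot gives the robot as it stands. The module is installed in compiled form; this text tells all that it offers.
- The arm moves only by the tool move_arm, never from a script. Its argument "moves" is text: rows parted by semicolons, each of 4 numbers parted by spaces: the shift along the tool's x, y, z in mm, then the turn about the tool's z in rad. In form: dx dy dz yaw; .... A call has exactly 10 rows; each row is the pose to reach, as a shift and turn from the pose commanded when the call began, along the tool's axes at that moment; what a row does not reach only later rows make up. A row lasts 1/12 s, in which the tool goes at most 41.7 mm and 7.16 degrees, less where a joint would pass 70% of its speed; a pose out of reach is approached as far as the arm can. A call with a gripper value outside its range is refused whole. "grip" is the opening, from 0 (shut) to 1 (fully open), set as the call begins (left out, the last holds). The fingers move at their own pace and stop on an object; "grip_force" is the grip in N (left out, the last holds). Time passes only in rows, so rows that repeat a pose let the fingers close, or fill a call up. It gives the time, the measured TCP pose, the force and the opening at its end, in the units of the state.
- bot.observe(): the state, without advancing time (a new reading comes with each control period).
- bot.grab_frame(name): name is "scene" or "top"; returns a dict with "frame" (480x640x3 uint8, red, green, blue), "z_map" (480x640 float32, m along the optical axis (not along the pixel's ray), 0 where there is no reading), "K" (3x3 intrinsics, pixels), "eye" and "attitude" of the camera in the world. Camera axes: x right, y up, looking along -z (the intrinsics and any distortion apply to the point x, -y, -z); pixel columns grow to the right and rows downward; lengths in m; the calibration is good to about 2 mm. A picture is of the moment at which its call begins.
- bot.job_done(): hands the job in, once; it reports no verdict.
Trained networks look in a picture, given as the dict that the camera call returned (one of the last four; its "shot" number tells which), for a name from the list of things; names that differ only in an ending like _2 or _b are one class to them, and where a whole thing is asked for, a point or a joint stands for the part that bears it (a point fixed in the world has none). Each returns a list of dicts, best first, with "conf" (0 to 1); they miss things now and then, are a little off and sometimes report something else, mostly with a low value. They report only what shows in the picture. A call takes as long as a camera call.
- bot.search_frame(picture, label): "at" ([column, row] in pixels, amid what is visible of it).
- bot.pinpoint(picture, label): "at" ([column, row] in pixels: a listed point, or the origin of a listed thing).
The state is a dict: "clock": time; "qpos": joint angles; "qd": joint speeds; "joint_efforts": joint torques, N m; "position": TCP position; "tool_rot": TCP orientation; "force": force on the tool from outside, world axes, zero at the start; "moment": the same for the moment, N m; "grip_width": finger opening in m.
Only numpy, scipy, OpenCV 4.12 (cv2) and the standard library are available. Lean on these libraries where they do the work, as an engineer would, in place of code of your own. Each camera call takes 0.05 s, during which the arm holds its last target. There are 200 camera calls.

## Working session

There is one attempt and no reset: what is moved stays moved. The work goes in short steps, Python scripts to look and compute and a tool call to move; the robot and the scene stay as the last step left them, time stands still between calls to the robot, and variables do not carry over. Pictures are saved under pics/ and viewed, about 8 in all and at most 12, crops included, and the job is handed in when it is done.

Besides the shell and the picture viewer there is one more tool, called as a command line: name --argument value ..., lists and objects as JSON in quotes. move_arm: Moves the arm, as the interface text tells. Its arguments: {"type":"object","properties":{"moves":{"type":"string"},"grip":{"type":"number"},"grip_force":{"type":"number"}},"required":["moves"]}

```bash
mkdir -p pics; cat > h.py <<'E'
import numpy as np, cv2
from workcell import bot
def shot(cam,name=None):
    p=bot.grab_frame(cam)
    if name: cv2.imwrite(f'pics/{name}.png',p['frame'][:,:,::-1])
    return p
def ray(p,uv):
    K=np.array(p['K']);R=np.array(p['attitude'])
    d=np.array([(uv[0]-K[0,2])/K[0,0],-(uv[1]-K[1,2])/K[1,1],-1.])
    return np.array(p['eye']),R,d
def at_depth(p,uv):
    e,R,d=ray(p,uv);u,v=int(round(uv[0])),int(round(uv[1]))
    w=p['z_map'][max(v-1,0):v+2,max(u-1,0):u+2];w=w[w>0]
    return e+R@d*np.median(w) if len(w) else None
def at_z(p,uv,z):
    e,R,d=ray(p,uv);w=R@d
    return e+w*(z-e[2])/w[2]
Z=dict(station=0,scale=.078,band=.124,gauge_grip=.09,loupe=0,loupe_grip=.012,lens=.012,focus=.124,cap_top=.074,bottle_blue=0,bottle_green=0,tape_roll=0)
E
python3 - <<'E'
from h import *
np.set_printoptions(precision=4,suppress=True)
s=bot.observe();print(s)
for c in('scene','top'):
    p=shot(c,c+'0');print(c,p['K'],p['eye'],p['attitude'],p.keys())
    for n,z in Z.items():
        for r in bot.pinpoint(p,n)[:2]: print(n,r['conf'],np.array(r['at']),at_z(p,r['at'],z))
E
```

```text
{'clock': 0.0, 'qpos': array([-1.2932,  0.522 , -0.0364,  1.6   ,  0.0212,  1.0211, -0.1128]), 'qd': array([-0.0007, -0.0003, -0.0013,  0.0006, -0.0004,  0.0005, -0.0024]), 'joint_efforts': array([ -0.0007, -92.7095,   1.9794, -36.9913,   0.0178,   0.0083,
        -0.    ]), 'position': array([0.2129, 0.5873, 0.2307]), 'tool_rot': array([-3.1405,  0.0001,  2.7938]), 'force': array([-0.7265,  0.2048,  0.0815]), 'moment': array([-0.0163, -0.0001, -0.0274]), 'grip_width': 0.08576449208822576}
scene [[533.8225   0.     326.6392]
 [  0.     533.8225 250.1596]
 [  0.       0.       1.    ]] [ 1.0427 -0.272   0.9323] [ 0.5649 -0.0139  1.0837] dict_keys(['frame', 'z_map', 'K', 'eye', 'attitude', 'shot'])Traceback (most recent call last):
  File "<stdin>", line 7, in <module>
  File "h.py", line 17, in at_z
    return e+w*(z-e[2])/w[2]
                        ~^^^
IndexError: invalid index to scalar variable.
```

```bash
sed -i "s/R=np.array(p\['attitude'\])/R=Rot.from_euler('xyz',p['attitude']).as_matrix()/; s/^from workcell/from scipy.spatial.transform import Rotation as Rot\nfrom workcell/" h.py
python3 - <<'E'
from h import *
np.set_printoptions(precision=4,suppress=True)
for c in('scene','top'):
    p=shot(c,c+'0');print(c,p['eye'],p['attitude'])
    for n,z in Z.items():
        for r in bot.pinpoint(p,n)[:2]: print(n,round(r['conf'],2),np.array(r['at']),at_z(p,r['at'],z),at_depth(p,r['at']))
a=cv2.imread('pics/scene0.png');b=cv2.imread('pics/top0.png')
cv2.imwrite('pics/both.png',cv2.resize(np.vstack([a,b]),(450,600)) if 0 else a)
E
```

```text
scene [ 1.0427 -0.272   0.9323] [ 0.5649 -0.0139  1.0837]
station 0.75 [362.  266.2] [0.5937 0.0617 0.    ] [0.6081 0.051  0.0301]
scale 0.73 [239.  401.7] [ 0.7591 -0.2673  0.078 ] [ 0.7454 -0.2671  0.0368]
scale 0.66 [363.4 246.7] [0.595  0.0577 0.078 ] [0.595  0.0577 0.078 ]
band 0.64 [344.6 279.9] [ 0.6634 -0.0232  0.124 ] [ 0.6681 -0.0263  0.1341]
band 0.42 [335.2 255.5] [ 0.6121 -0.014   0.124 ] [0.5528 0.0216 0.0125]
gauge_grip 0.84 [404.9 213.3] [0.5713 0.1643 0.09  ] [0.5751 0.1609 0.0967]
gauge_grip 0.61 [333.5 256.8] [ 0.5951 -0.0073  0.09  ] [0.5537 0.0171 0.0122]
loupe 0.96 [177.2 292.7] [ 0.4789 -0.2902  0.    ] [ 0.4946 -0.2897  0.0259]
loupe 0.5 [360.6 265.6] [0.5911 0.0599 0.    ] [0.6056 0.0493 0.0299]
loupe_grip 0.9 [176.9 291.1] [ 0.4826 -0.2893  0.012 ] [ 0.4898 -0.2891  0.0239]
lens 0.66 [206.4 325.8] [ 0.5776 -0.2652  0.012 ] [ 0.5786 -0.2652  0.0141]
focus 0.68 [332.3 257.3] [ 0.6131 -0.0204  0.124 ] [0.5537 0.0144 0.0122]
cap_top 0.59 [333.2 269.2] [ 0.6102 -0.0156  0.074 ] [ 0.6104 -0.0158  0.0744]
cap_top 0.54 [405.2 213.7] [0.5635 0.1726 0.074 ] [0.5746 0.
[... 762 characters left out ...]
pe 0.16 [445.8 223.2] [ 0.5741 -0.2713  0.    ] [ 0.5729 -0.2687  0.014 ]
loupe_grip 0.87 [460.8 264. ] [ 0.4898 -0.2968  0.012 ] [ 0.4896 -0.2942  0.0243]
lens 0.73 [444.6 223.3] [ 0.5729 -0.2666  0.012 ] [ 0.5728 -0.2662  0.014 ]
focus 0.89 [318.  200.9] [ 0.6096 -0.0119  0.124 ] [ 0.6166 -0.0109  0.0666]
focus 0.24 [159.3 324.6] [0.3857 0.2837 0.124 ] [0.3764 0.3179 0.0017]
cap_top 0.79 [318.6 205.4] [ 0.6069 -0.012   0.074 ] [ 0.6068 -0.0121  0.0747]
bottle_blue 0.83 [441.2 144.3] [ 0.7382 -0.2667  0.    ] [ 0.7282 -0.258   0.047 ]
bottle_green 0.71 [358.6 313. ] [ 0.3937 -0.0888  0.    ] [ 0.3959 -0.0872  0.0363]
tape_roll 0.97 [159.1 322.8] [0.3799 0.3188 0.    ] [0.3802 0.3178 0.0034]
```

View pics/scene0.png

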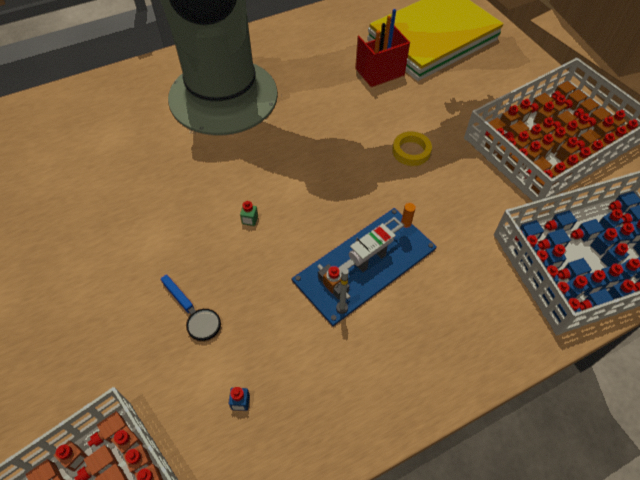

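View pics/top0.png

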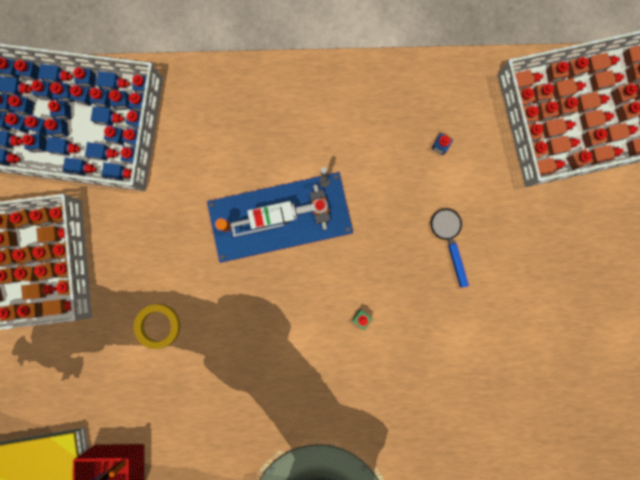

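Both pictures show the station in the middle of the table: in the top view, the orange knob is at (222,223), the cap at (319,205) and the post at about (327,172). The loupe is at (446,223) to (460,265), and the bystanders are clear of it. I'll start moving towards the knob while turning.

move_arm --moves "-32 -18 0 0.11; -64 -36 0 0.22; -96 -54 0 0.33; -128 -72 0 0.44; -160 -90 0 0.55; -192 -108 0 0.66; -225 -126 0 0.77; -258 -144 0 0.88; -290 -162 0 0.99; -322 -180 0 1.04" --grip 1

```text
clock: 2.23
position: [0.4554, 0.3071, 0.2315]
tool_rot: [3.141, -0.0, 1.747]
force: [0.1, 0.5, -0.3]
grip_width: 0.0854
```

```bash
cat >> h.py <<'E'
def goal(dst,yaw=None):
    "print shift to world dst (TCP) and turn to yaw, in tool axes/mm/rad"
    s=bot.observe();R=Rot.from_euler('xyz',s['tool_rot']).as_matrix()
    d=R.T@(np.array(dst)-s['position'])*1e3
    print('pose',s['position'],s['tool_rot'],'F',s['force'],'w',s['grip_width'],'t',s['clock'])
    t=0
    if yaw is not None:
        t=-(yaw-s['tool_rot'][2]); t=(t+np.pi/2)%np.pi-np.pi/2
    print('shift',d.round(1),'turn',round(t,4))
np.set_printoptions(precision=4,suppress=True)
E
python3 - <<'E'
from h import *
M={'cap_top':(0,-75),'band':(50,-95),'gauge_grip':(0,115),'station':(0,0)}
from scipy.optimize import least_squares
P=[];Q=[];L=[]
for c in('scene','top'):
  for k in range(2):
    p=shot(c)
    for n in M:
        r=bot.pinpoint(p,n)
        if r and r[0]['conf']>.5: P.append(M[n]);Q.append(at_z(p,r[0]['at'],Z[n])[:2]);L.append(c+n)
    r={n:bot.pinpoint(p,n) for n in('loupe_grip','lens')}
    for n in r:
        if r[n]: print(c,n,r[n][0]['conf'],at_z(p,r[n][0]['at'],.012))
    # blue plate: yaw from depth+colour
    f=p['frame'].astype(int);m=((f[:,:,2]>f[:,:,0]*1.6)&(f[:,:,2]>60)).astype(np.uint8)
    vs,us=np.nonzero(m);X=np.array([at_z(p,(u,v),.012) for u,v in zip(us,vs)]);D=np.array([at_depth(p,(u,v)) if p['z_map'][v,u]>0 else [9,9,9] for u,v in zip(us,vs)])
    g=(np.abs(D[:,2]-.012)<.006)&(np.hypot(D[:,0]-.592,D[:,1]-.06)<.17)
    b=cv2.minAreaRect((X[g][:,:2]*1e3).astype(np.float32));print(c,'plate',b)
    g=(np.hypot(D[:,0]-.49,D[:,1]+.292)<.06)&(np.abs(D[:,2]-.02)<.012)
    if g.sum()>10: print(c,'handle',cv2.minAreaRect((np.array([at_z(p,(u,v),.024) for u,v in zip(us[g],vs[g])])[:,:2]*1e3).astype(np.float32)))
P=np.array(P)/1e3;Q=np.array(Q)
def f(x):
    c,s=np.cos(x[2]),np.sin(x[2]);return (P@np.array([[c,s],[-s,c]])+x[:2]-Q).ravel()
s=least_squares(f,[.59,.06,.18],loss='soft_l1',f_scale=.003);x=s.x;print(x)
for l,r in zip(L,f(x).reshape(-1,2)):print(l,(r*1e3).round(1))
c,si=np.cos(x[2]),np.sin(x[2]);A=np.array([[c,-si],[si,c]])
print('knob',x[:2]+A@[0,.115],'cap',x[:2]+A@[0,-.075])
goal([*(x[:2]+A@[0,.115]),.2],x[2]+np.pi/2)
E
```

```text
scene loupe_grip 0.97 [ 0.4838 -0.2845  0.012 ]
scene lens 0.75 [0.5991 0.0558 0.012 ]
scene plate ((594.046142578125, 67.77617645263672), (128.47010803222656, 277.9963073730469), 11.376500129699707)
scene handle ((493.1895446777344, -290.7392883300781), (96.03209686279297, 15.861720085144043), 14.359216690063477)
scene loupe_grip 0.72 [ 0.4839 -0.2868  0.012 ]
scene lens 0.75 [ 0.5733 -0.2699  0.012 ]
scene plate ((594.0692749023438, 67.78929901123047), (128.51864624023438, 277.9224548339844), 11.417617797851562)
scene handle ((493.1895446777344, -290.7392883300781), (96.03209686279297, 15.861720085144043), 14.359216690063477)
top loupe_grip 0.56 [ 0.4871 -0.3012  0.012 ]
top lens 0.64 [ 0.5704 -0.2726  0.012 ]
top plate ((591.9056396484375, 69.63044738769531), (126.43544006347656, 275.77874755859375), 11.535399436950684)
top handle ((488.5083923339844, -288.5382995605469), (88.4516372680664, 15.71009635925293), 14.206725120544434)
top loupe_grip 0.76 [ 0.4837 -0.296   0.012 ]
top lens 0.81 [ 0.5688 -0.2596  0.012 ]
top plate ((592.2520141601562, 69.76455688476562), (126.28418731689453, 275.6956787109375), 11.595123291015625)
top handle ((488.4906005859375, -288.5041809082031), (88.42923736572266, 15.6146879196167), 14.65374755859375)
[0.5938 0.0588 0.2028]
scenecap_top [-6.5 -0.4]
sceneband [ 0.2 -0.4]
scenegauge_grip [4. 3.]
scenestation [-2.5  0.5]
scenecap_top [ 2.4 -2.2]
sceneband [1.3 3.5]
scenegauge_grip [2.6 1.8]
scenestation [-0.2 -0.1]
topcap_top [ 3.9 -0.9]
topband [-0.8 -3. ]
topgauge_grip [-3.   2.7]
topstation [ 4.4 -0.7]
topcap_top [-2.4  1.4]
topband [1.3 0.5]
topgauge_grip [-2.2 -6.2]
topstation [-3.5 -1.3]
knob [0.5707 0.1715] cap [ 0.6089 -0.0146]
pose [0.4544 0.3086 0.2313] [-3.1415  0.      1.7538] F [-0.7931 -0.7809 -0.3116] w 0.08528135814195663 t 3.6333
shift [-156.    89.4   31.3] turn -0.0199
```

move_arm --moves "-30 17 0 0; -60 34 0 -0.01; -90 51 0 -0.018; -120 68 0 -0.018; -145 82 10 -0.018; -156 89 30 -0.018; -156 89 55 -0.018; -156 89 80 -0.018; -156 89 90 -0.018; -156 89 90 -0.018"

```text
clock: 4.47
position: [0.5692, 0.1711, 0.1393]
tool_rot: [-3.138, 0.001, 1.772]
force: [-0.2, 0.1, -0.2]
grip_width: 0.0852
```

```bash
python3 - <<'E'
from h import *
goal([.5709,.1715,.073],1.772)
p=shot('scene');c=p['frame'][140:300,280:480];cv2.imwrite('pics/k1.png',cv2.resize(c[:,:,::-1],None,fx=4,fy=4)[:600])
E
```

```text
pose [0.5692 0.1711 0.1393] [-3.1381  0.0007  1.7718] F [-0.1681  0.0935 -0.2172] w 0.08523612842343996 t 4.4667
shift [ 0.1  2.  66.3] turn -0.0002
```

View pics/k1.png

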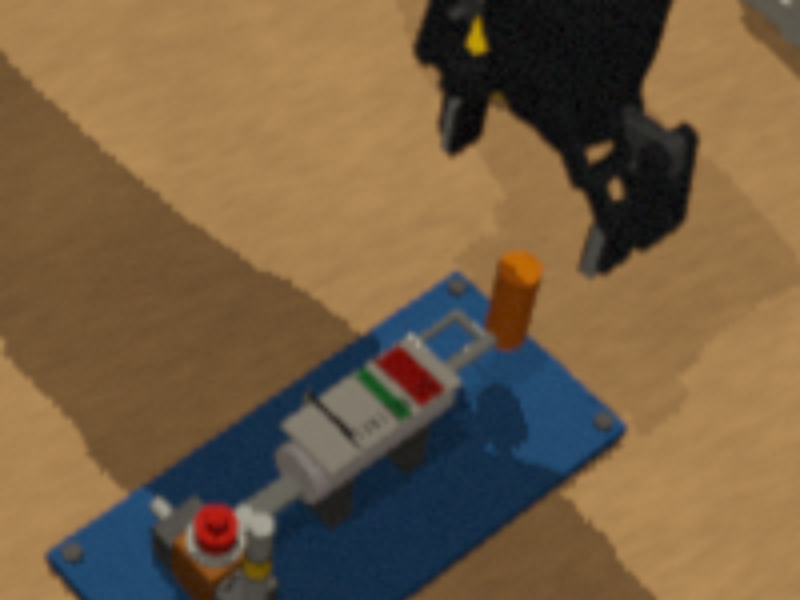

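The fingers straddle the knob top at crop (518,262), and the pointer is at zero. Next: descend and close.

move_arm --moves "0 1 8 0; 0 2 20 0; 0 2 32 0; 0 2 44 0; 0 2 54 0; 0 2 62 0; 0 2 66 0; 0 2 66 0; 0 2 66 0; 0 2 66 0"

```text
clock: 5.35
position: [0.5725, 0.1718, 0.0757]
tool_rot: [3.141, -0.0, 1.772]
force: [0.8, 0.1, 0.1]
grip_width: 0.0852
```

move_arm --moves "0 0 0 0; 0 0 0 0; 0 0 0 0; 0 0 0 0; 0 0 0 0; 0 0 0 0; 0 0 0 0; 0 0 0 0; 0 0 0 0; 0 0 0 0" --grip 0 --grip_force 50

```text
clock: 6.18
position: [0.5729, 0.1719, 0.0757]
tool_rot: [3.14, -0.0, 1.772]
force: [4.8, 1.5, 3.9]
grip_width: 0.0206
```

```bash
python3 - <<'E'
from h import *
goal([.5709,.1715,.073],1.772)
c,s=np.cos(.201),np.sin(.201)
R=Rot.from_euler('xyz',bot.observe()['tool_rot']).as_matrix()
print(R.T@[-s,c,0]*29)
p=shot('scene');cc=p['frame'][180:300,310:450];cv2.imwrite('pics/k2.png',cv2.resize(cc[:,:,::-1],None,fx=5,fy=5))
E
```

```text
pose [0.5729 0.1719 0.0757] [ 3.1401 -0.0001  1.7717] F [4.8264 1.5211 3.9193] w 0.020618869313152523 t 6.1833
shift [-0.  -2.1  2.7] turn -0.0003
[29.     -0.0022  0.0033]
```

move_arm --moves "3 0 0 0; 7 0 0 0; 11 0 0 0; 15 0 0 0; 19 0 0 0; 22 0 0 0; 25 0 0 0; 27 0 0 0; 28.5 0 0 0; 28.5 0 0 0"

```text
clock: 7.07
position: [0.5676, 0.1981, 0.0757]
tool_rot: [3.14, 0.002, 1.771]
force: [7.3, -8.7, 4.6]
grip_width: 0.0208
```

```bash
python3 - <<'E'
from h import *
s=bot.observe();print(np.hypot(*(s['position']-[.5729,.1719,.0757])[:2]),s['position'],s['force'],s['grip_width'],s['clock'])
p=shot('scene');cc=p['frame'][180:300,310:450];cv2.imwrite('pics/k3.png',cv2.resize(cc[:,:,::-1],None,fx=5,fy=5))
E
```

```text
0.026768064873347264 [0.5676 0.1981 0.0757] [ 7.3195 -8.7026  4.5802] 0.020834591363341013 7.0667
```

View pics/k3.png

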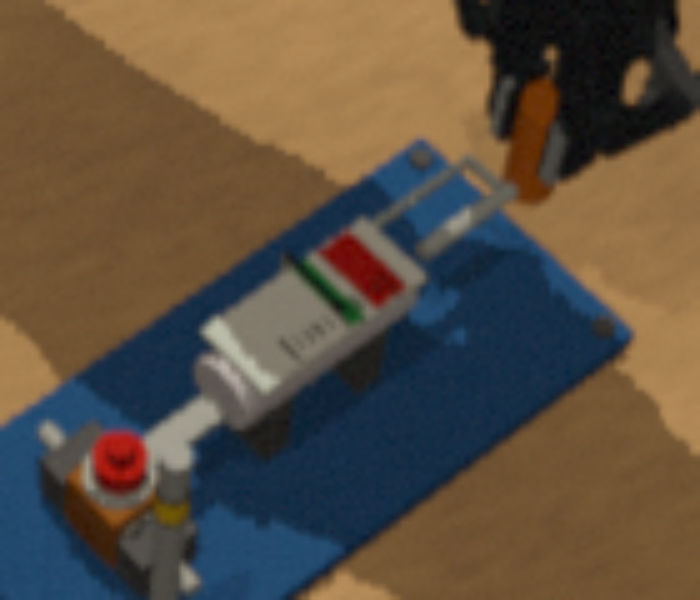

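The pointer sits at the lower edge of green (crop 290–355, 258–318). I'll pull 3 mm further and hold.

move_arm --moves "1 0 0 0; 2 0 0 0; 3 0 0 0; 3 0 0 0; 3 0 0 0; 3 0 0 0; 3 0 0 0; 3 0 0 0; 3 0 0 0; 3 0 0 0"

```text
clock: 7.95
position: [0.5671, 0.2006, 0.0757]
tool_rot: [3.14, 0.002, 1.77]
force: [7.7, -9.5, 4.2]
grip_width: 0.0208
```

```bash
python3 - <<'E'
from h import *
s=bot.observe();print(np.hypot(*(s['position']-[.5729,.1719,.0757])[:2]),s['position'],s['force'],s['grip_width'],s['clock'])
p=shot('scene');cc=p['frame'][210:260,340:410];cv2.imwrite('pics/k4.png',cv2.resize(cc[:,:,::-1],None,fx=10,fy=10,interpolation=cv2.INTER_CUBIC))
E
```

```text
0.029264317091880862 [0.5671 0.2006 0.0757] [ 7.6903 -9.4854  4.1708] 0.020777044069579517 7.95
```

View pics/k4.png

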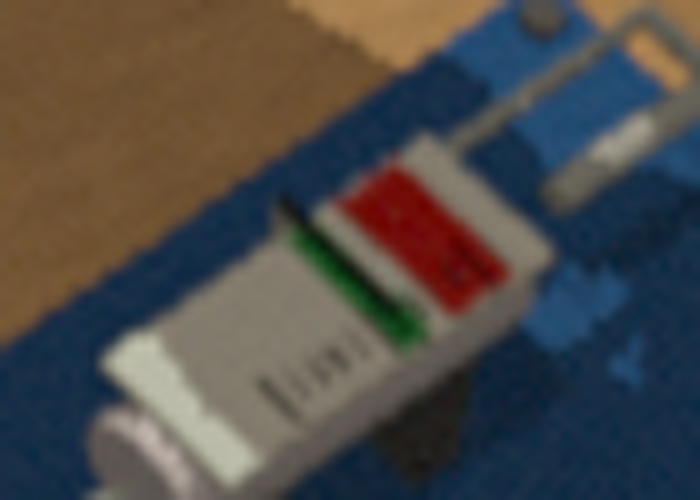

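The pointer stands inside the green band (29 mm by travel). I'll hold on, then return.

move_arm --moves "0 0 0 0; 0 0 0 0; 0 0 0 0; 0 0 0 0; 0 0 0 0; 0 0 0 0; 0 0 0 0; 0 0 0 0; 0 0 0 0; 0 0 0 0"

```text
clock: 8.83
position: [0.5671, 0.2006, 0.0756]
tool_rot: [3.14, 0.002, 1.77]
force: [8.5, -9.9, 4.9]
grip_width: 0.0207
```

move_arm --moves "-3 0 0 0; -7 0 0 0; -11 0 0 0; -15 0 0 0; -19 0 0 0; -23 0 0 0; -26 0 0 0; -28.5 0 0 0; -30 0 0 0; -30 0 0 0"

```text
clock: 9.67
position: [0.5728, 0.1725, 0.0757]
tool_rot: [3.14, 0.001, 1.771]
force: [5.7, -1.6, 4.4]
grip_width: 0.0205
```

move_arm --moves "0 0 0 0; 0 0 0 0; 0 0 0 0; 0 0 0 0; 0 0 0 0; 0 0 0 0; 0 0 0 0; 0 0 -10 0; 0 0 -30 0; 0 0 -60 0" --grip 1

```text
clock: 10.5
position: [0.5708, 0.1729, 0.1348]
tool_rot: [-3.138, 0.001, 1.772]
force: [1.2, 0.0, 0.0]
grip_width: 0.0855
```

```bash
python3 - <<'E'
from h import *
p=shot('scene');cc=p['frame'][190:270,330:430];cv2.imwrite('pics/k5.png',cv2.resize(cc[:,:,::-1],None,fx=6,fy=6,interpolation=cv2.INTER_CUBIC))
goal([.4885,-.2885,.2],.251+np.pi/2)
E
```

```text
pose [0.5737 0.1734 0.1416] [ 3.1371 -0.0007  1.7711] F [5.0245 1.6038 7.8204] w 0.08538676575962743 t 10.55
shift [-435.7 -175.1  -59.5] turn -0.0507
```

View pics/k5.png

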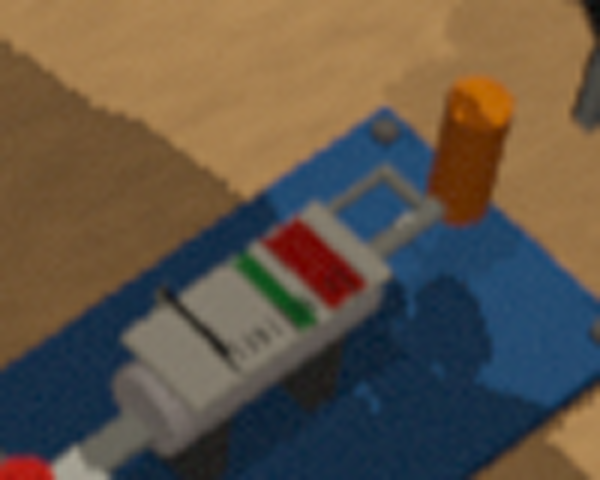

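The gauge is home: the pointer is at zero and the knob has returned. On to the loupe.

move_arm --moves "-5 -5 -30 0; -25 -25 -55 0; -55 -45 -65 0; -90 -65 -65 -0.02; -127 -80 -65 -0.05; -164 -95 -65 -0.05; -200 -110 -65 -0.05; -238 -120 -65 -0.05; -276 -130 -65 -0.05; -314 -140 -65 -0.05"

```text
clock: 11.38
position: [0.497, -0.1642, 0.2012]
tool_rot: [3.14, 0.0, 1.822]
force: [1.6, -0.4, -0.9]
grip_width: 0.0855
```

```bash
python3 - <<'E'
from h import *
goal([.4885,-.2885,.1],.251+np.pi/2)
E
```

```text
pose [ 0.497  -0.1642  0.2012] [3.1405 0.0002 1.8218] F [ 1.6273 -0.4373 -0.9007] w 0.08551140990383209 t 11.3833
shift [-118.2  -39.3  101.2] turn 0.0
```

move_arm --moves "-30 -10 0 0; -60 -20 0 0; -90 -30 10 0; -110 -37 30 0; -118 -39 55 0; -118 -39 80 0; -118 -39 100 0; -118 -39 115 0; -118 -39 125 0; -118 -39 130 0"

```text
clock: 12.22
position: [0.4887, -0.2863, 0.0696]
tool_rot: [-3.141, -0.001, 1.822]
force: [-0.2, -0.5, 0.7]
grip_width: 0.0851
```

```bash
python3 - <<'E'
from h import *
goal([.4885,-.2885,.003],.251+np.pi/2)
p=shot('scene');cc=p['frame'][220:360,100:280];cv2.imwrite('pics/l1.png',cv2.resize(cc[:,:,::-1],None,fx=4,fy=4))
E
```

```text
pose [ 0.4887 -0.2863  0.0696] [-3.1409 -0.0005  1.8217] F [-0.1659 -0.4766  0.6543] w 0.08512086916255804 t 12.2167
shift [-2.1 -0.7 66.6] turn -0.0001
```

View pics/l1.png

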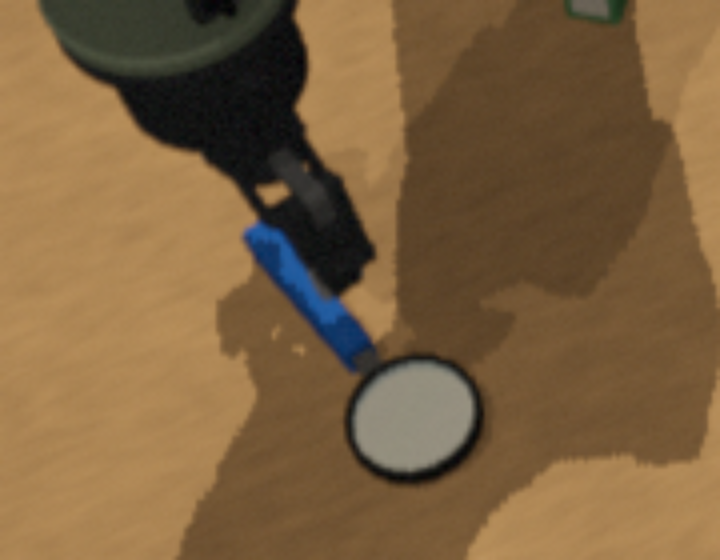

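The handle shows at crop (310,300), but the jaws are lined up along it. They need a quarter turn to grip across it, so I'll check the last joint's room first.

```bash
python3 - <<'E'
from h import *
print(bot.observe()['qpos']);goal([.4885,-.2885,.004],.251)
E
```

```text
[ 0.2394  0.6739  0.2641  1.8864 -0.2846  0.6186  0.9328]
pose [ 0.4887 -0.2862  0.0695] [-3.1408 -0.0005  1.8218] F [-0.6715  1.2327 -1.704 ] w 0.08558771725674966 t 12.2667
shift [-2.2 -0.7 65.5] turn -1.5708
```

move_arm --moves "0 0 0 0.1; 0 0 0 0.2; 0 0 0 0.32; 0 0 0 0.44; 0 0 0 0.56; 0 0 0 0.68; 0 0 0 0.8; 0 0 0 0.92; 0 0 0 1.04; 0 0 0 1.16"

```text
clock: 13.1
position: [0.4898, -0.2863, 0.0716]
tool_rot: [3.14, -0.002, 0.656]
force: [0.2, 0.2, -0.5]
grip_width: 0.0851
```

```bash
python3 - <<'E'
from h import *
print(bot.observe()['qpos']);goal([.4885,-.2885,.004],.251)
E
```

```text
[ 0.0333  0.742   0.5752  1.8959 -0.6203  0.6865  0.0688]
pose [ 0.4898 -0.2863  0.0716] [ 3.1404 -0.0016  0.6563] F [ 0.1829  0.2249 -0.4546] w 0.0850927777422449 t 13.1
shift [-2.5  0.9 67.6] turn 0.4053
```

move_arm --moves "0 0 0 0.11; 0 0 0 0.22; -1 0 0 0.33; -2 1 0 0.405; -2.5 1 10 0.405; -2.5 1 25 0.405; -2.5 1 40 0.405; -2.5 1 50 0.405; -2.5 1 56 0.405; -2.5 1 58 0.405"

```text
clock: 13.93
position: [0.4874, -0.2886, 0.0116]
tool_rot: [-3.141, 0.0, 0.258]
force: [-0.6, 0.1, 0.1]
grip_width: 0.0856
```

```bash
python3 - <<'E'
from h import *
goal([.4885,-.2885,.004],.251)
E
```

```text
pose [ 0.4874 -0.2886  0.0116] [-3.1409  0.0003  0.2579] F [-0.6224  0.1262  0.0857] w 0.0855980950919235 t 13.9333
shift [1.  0.2 7.6] turn 0.0069
```

move_arm --moves "1 0 3 0.005; 1 0 6 0.005; 1 0 7 0.005; 1 0 7 0.005; 1 0 7 0.005; 1 0 7 0.005; 1 0 7 0.005; 1 0 7 0.005; 1 0 7 0.005; 1 0 7 0.005" --grip 0.4 --grip_force 50

```text
clock: 14.77
position: [0.4886, -0.2884, 0.0053]
tool_rot: [3.142, 0.0, 0.252]
force: [0.3, -0.1, -0.5]
grip_width: 0.0342
```

move_arm --moves "0 0 0 0; 0 0 0 0; 0 0 0 0; 0 0 0 0; 0 0 0 0; 0 0 0 0; 0 0 0 0; 0 0 0 0; 0 0 0 0; 0 0 0 0" --grip 0 --grip_force 60

```text
clock: 15.6
position: [0.4887, -0.2886, 0.0055]
tool_rot: [3.141, -0.0, 0.252]
force: [0.3, -0.3, 5.2]
grip_width: 0.0145
```

```bash
python3 - <<'E'
from h import *
goal([.4885,-.2885,.116],.251)
E
```

```text
pose [ 0.4887 -0.2886  0.0055] [ 3.1413 -0.0002  0.2516] F [ 0.2986 -0.2582  5.1893] w 0.014493202741190047 t 15.6
shift [  -0.1   -0.1 -110.5] turn 0.0006
```

move_arm --moves "0 0 -4 0; 0 0 -12 0; 0 0 -25 0; 0 0 -40 0; 0 0 -57 0; 0 0 -74 0; 0 0 -90 0; 0 0 -103 0; 0 0 -112 0; 0 0 -112 0"

```text
clock: 16.43
position: [0.4892, -0.2888, 0.1192]
tool_rot: [3.14, -0.002, 0.252]
force: [-0.5, 0.0, -0.5]
grip_width: 0.0147
```

```bash
cat > m.py <<'E'
from h import *
def lens(tag=None):
    s=bot.observe();print('TCP',s['position'],s['tool_rot'],'F',s['force'],'w',s['grip_width'],'t',s['clock'])
    for c in('scene','top'):
        p=shot(c,tag and tag+c)
        for n in('lens','loupe_grip'):
            r=bot.pinpoint(p,n)
            if r: print(c,n,round(r[0]['conf'],2),np.array(r[0]['at']),'z124',at_z(p,r[0]['at'],.124),'depth',at_depth(p,r[0]['at']))
E
python3 - <<'E'
from m import *
lens('lift')
a=cv2.imread('pics/liftscene.png')[180:380,100:400];cv2.imwrite('pics/lift.png',cv2.resize(a,None,fx=2.6,fy=2.6))
E
```

```text
TCP [ 0.4892 -0.2888  0.1192] [ 3.1402 -0.0019  0.2519] F [-0.5107  0.0328 -0.5225] w 0.014679832528959448 t 16.4333
scene lens 0.77 [195.2 297.4] z124 [ 0.5764 -0.2639  0.124 ] depth [ 0.5786 -0.264   0.1278]
scene loupe_grip 0.64 [163.7 262. ] z124 [ 0.485  -0.2884  0.124 ] depth [ 0.495  -0.2881  0.1385]
top lens 0.84 [455.7 220.5] z124 [ 0.5686 -0.2662  0.124 ] depth [ 0.5684 -0.2656  0.1267]
```

View pics/lift.png

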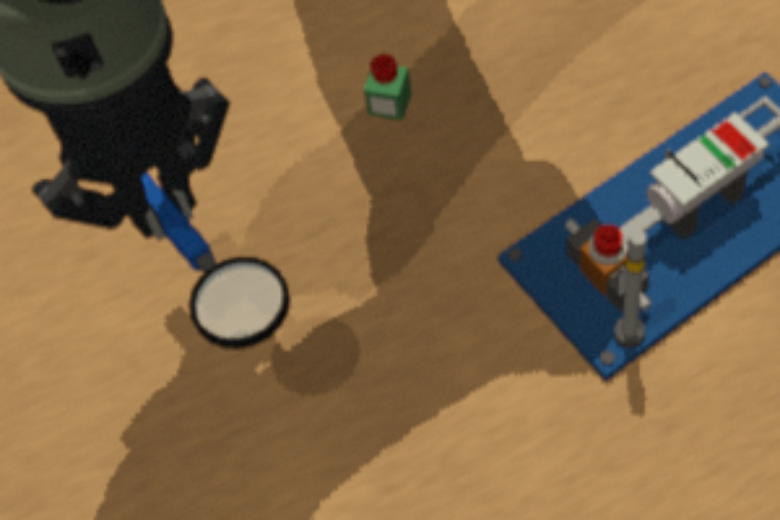

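The loupe is held level with the lens at crop (240,302), and nothing has been disturbed. I'll carry it towards the cap, staying short on the post side.

move_arm --moves "3 -10 0 0; 8 -30 0 0; 15 -57 0 0; 23 -87 0 0; 31 -117 0 0; 39 -147 0 0; 47 -177 0 0; 54 -204 0 0; 58 -224 0 0; 60 -234 0 0"

```text
clock: 17.57
position: [0.4879, -0.0435, 0.1168]
tool_rot: [-3.14, 0.001, 0.255]
force: [0.0, 0.2, -1.5]
grip_width: 0.0145
```

```bash
python3 - <<'E'
from m import *
lens()
goal([.5252,-.0373,.1175],.252)
E
```

```text
TCP [ 0.4879 -0.0435  0.1168] [-3.1405  0.0008  0.2549] F [ 0.0071  0.1626 -1.5414] w 0.014546231174221031 t 17.5667
scene lens 0.71 [321.1 237.8] z124 [ 0.567  -0.0188  0.124 ] depth [ 0.5677 -0.0191  0.1251]
scene loupe_grip 0.64 [291.8 210.3] z124 [ 0.4866 -0.0389  0.124 ] depth [ 0.4944 -0.0422  0.1354]
top lens 0.51 [325.4 222.4] z124 [ 0.5692 -0.025   0.124 ] depth [ 0.5369 -0.0276  0.4981]
pose [ 0.4884 -0.0481  0.1174] [ 3.1411 -0.0001  0.2502] F [ 1.218   0.4036 -0.9111] w 0.014486640389983775 t 17.8667
shift [38.3 -1.3 -0.1] turn -0.0018
```

move_arm --moves "3 0 0 0; 8 -1 0 0; 14 -1 0 0; 20 -1 0 0; 26 -1 0 0; 31 -1 0 0; 35 -1 0 0; 38 -1 0 0; 38 -1 0 0; 38 -1 0 0"

```text
clock: 18.7
position: [0.5249, -0.0365, 0.1172]
tool_rot: [3.142, 0.0, 0.252]
force: [-0.2, 0.3, -1.2]
grip_width: 0.0153
```

```bash
python3 - <<'E'
from m import *
lens('fin')
goal([.5252,-.0373,.1175],.252)
# lens/ring centre + level by depth plane, scene cam
p=shot('scene');z=p['z_map'];P=np.array([at_depth(p,(u,v)) for v in range(200,290) for u in range(280,380) if z[v,u]>0])
m=(np.hypot(P[:,0]-.609,P[:,1]+.0146)<.036)&(P[:,2]>.112)&(P[:,2]<.136);Q=P[m]
A=np.c_[Q[:,:2]-[.609,-.0146],np.ones(len(Q))];s,*_=np.linalg.lstsq(A,Q[:,2],rcond=None)
print('n',len(Q),'slopes deg',np.degrees(s[:2]),'z',s[2],cv2.minEnclosingCircle((Q[:,:2]*1e3).astype(np.float32)))
a=cv2.imread('pics/finscene.png')[170:320,240:440];b=cv2.imread('pics/fintop.png')[130:280,220:420]
cv2.imwrite('pics/fin.png',cv2.resize(np.vstack([a,b]),None,fx=2,fy=2,interpolation=cv2.INTER_CUBIC))
E
```

```text
TCP [ 0.5249 -0.0365  0.1172] [3.1415 0.0002 0.2517] F [-0.173   0.2622 -1.1551] w 0.015283328168724913 t 18.7
scene lens 0.68 [358.3 266. ] z124 [0.65   0.0118 0.124 ] depth [0.5988 0.0488 0.0186]
scene loupe_grip 0.55 [304.  221.7] z124 [ 0.5206 -0.0303  0.124 ] depth [ 0.5284 -0.0339  0.136 ]
top loupe_grip 0.33 [280.1 212.4] z124 [0.5893 0.0589 0.124 ] depth [0.5939 0.0624 0.0798]
pose [ 0.5248 -0.0365  0.1173] [-3.1415  0.      0.2517] F [ 0.1087 -0.505  -0.9865] w 0.01445676639777284 t 19.0
shift [ 0.1  0.9 -0.2] turn -0.0003
n 937 slopes deg [-0.8342  0.3324] z 0.12623167679734473 ((608.0122680664062, -17.791824340820312), 33.90007019042969)
```

View pics/fin.png

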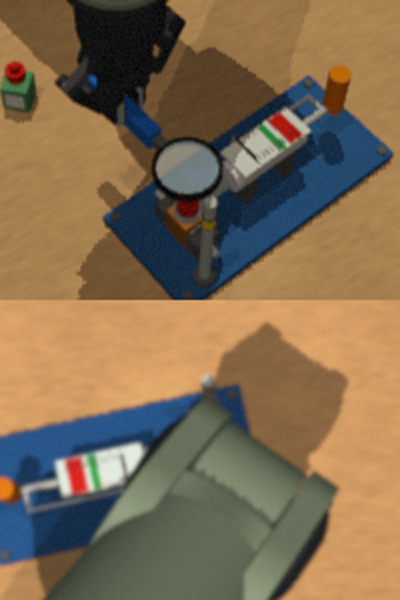

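The scene view shows the lens over the cap, clear of the post, and the gauge is home. In the top view the arm hides the lens. One still call to settle, then I'll hand in.

move_arm --moves "0 0 0 0; 0 0 0 0; 0 0 0 0; 0 0 0 0; 0 0 0 0; 0 0 0 0; 0 0 0 0; 0 0 0 0; 0 0 0 0; 0 0 0 0"

```text
clock: 19.88
position: [0.525, -0.0365, 0.1173]
tool_rot: [3.142, 0.0, 0.252]
force: [0.0, 0.6, -0.2]
grip_width: 0.0148
```

```bash
python3 - <<'E'
from h import *
p=shot('scene')
for n in('bottle_blue','bottle_green','tape_roll'):
    r=bot.pinpoint(p,n); print(n,r and at_z(p,r[0]['at'],0))
s=bot.observe();print(s['position'],s['qd'],s['force'],s['grip_width'],s['clock'])
print(bot.job_done())
E
```

```text
bottle_blue [ 0.7329 -0.2624  0.    ]
bottle_green [ 0.3847 -0.099   0.    ]
tape_roll [0.3877 0.3057 0.    ]
[ 0.525  -0.0364  0.1173] [ 0.0007  0.0005  0.0001 -0.0006  0.0001 -0.001  -0.0005] [-0.3943  0.7378 -1.695 ] 0.014250761079427795 20.0833
the job is handed in; nothing more can be done
None
```

The job is done and handed in at about 20 s of the 61 s allowed; no verdict is reported.

**Cap test:** I pulled the knob to about 29 mm by measured arm travel. The picture showed the pointer inside the green band. It stayed there for more than a second, and nothing read above about 29 mm, so it never reached the red. I then brought the knob back and opened the gripper; the next picture showed the pointer at zero.

**Loupe:** I gripped it across the handle, after a quarter turn to correct my first alignment, which ran along the handle. It is now held still over the cap.

**Last checks:**
- **Height and level:** the lens surface read 126 mm by depth, which puts the lens centre at about 124 mm. It is level to within 1°.
- **Centring:** two estimates of the lens centre disagree by about 4 mm. Arm position gives about 1 mm off the cap axis, and the depth fit gives about 3 mm. The top camera could not settle it because the arm hid the lens.
- **Contact:** the wrist force was under 2 N, and the picture shows the lens clear of the post and the bottle.
- **Bystanders:** a last detection found the blue bottle within 2 mm of its first position. The green bottle came out about 7 mm off and the tape roll about 14 mm off. I put that down to network scatter, because the arm never went near either one.

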